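# Turn the fittings carousel to the blue bin

## Task

Push the carousel round by the black pegs on its rim until the blue bin riding on it stands squarely in front, centred on the line of the yellow arrow, and leave it at rest there. Push gently with the fingers only: do not grip, lift or push the bins themselves; they must ride round in their pockets, and nothing else on the bench may be moved.

Things in the scene. Friction and masses are not known exactly. Their poses are not given: they have to be found in the camera images.
- carousel: aluminium turntable, disc 280 mm across, 13 mm thick, top face 45 mm above the table; turns either way, several turns, about a vertical axis with slight friction (1 N at the rim; stops when no longer pushed). Origin: on the axis, at the disc underside. Frame turns with the disc; z up. Four bin pockets (lips 5 mm high) have centres 66 mm from the axis, on its +x, +y, -x, -y axes
- peg1 (a point): middle of a black upright push peg (14 mm diameter, 45 mm tall, top 90 mm above the table) fixed on the carousel rim 125 mm from its axis, in the gap between two bins, 45 degrees from the carousel x axis towards its y axis
- peg2 (a point): middle of a black upright push peg (14 mm diameter, 45 mm tall, top 90 mm above the table) fixed on the carousel rim 125 mm from its axis, in the gap between two bins, 135 degrees from the carousel x axis towards its y axis
- peg3 (a point): middle of a black upright push peg (14 mm diameter, 45 mm tall, top 90 mm above the table) fixed on the carousel rim 125 mm from its axis, in the gap between two bins, 225 degrees from the carousel x axis towards its y axis
- peg4 (a point): middle of a black upright push peg (14 mm diameter, 45 mm tall, top 90 mm above the table) fixed on the carousel rim 125 mm from its axis, in the gap between two bins, 315 degrees from the carousel x axis towards its y axis
- arrow: fixed foot under the carousel with a flat yellow arrow that sticks out from under the disc along the table (8 mm high, its tip 230 mm from the axis). Origin: on the carousel's axis at table height. The arrow points away from the axis along its -x axis: that is the front of the carousel. It never turns.
- blue_bin_center (a point): the one blue plastic bin, open on top, 56 x 56 mm and 38 mm high, filled with metal fittings (a few stick out up to 10 mm above it), standing loose in one of the four low pockets of the carousel; this point is its centre, 19 mm above its underside
- red_bin1_center (a point): a red plastic bin, open on top, 56 x 56 mm and 38 mm high, filled with metal fittings (a few stick out up to 10 mm above it), standing loose in one of the four low pockets of the carousel; this point is its centre, 19 mm above its underside
- red_bin2_center (a point): a red plastic bin, open on top, 56 x 56 mm and 38 mm high, filled with metal fittings (a few stick out up to 10 mm above it), standing loose in one of the four low pockets of the carousel; this point is its centre, 19 mm above its underside
- red_bin3_center (a point): a red plastic bin, open on top, 56 x 56 mm and 38 mm high, filled with metal fittings (a few stick out up to 10 mm above it), standing loose in one of the four low pockets of the carousel; this point is its centre, 19 mm above its underside
- coupling_mid (a point): bystander: steel tube coupling standing on the table, 44 mm diameter, 45 mm high; point at its centre
- collar_mid (a point): bystander: steel collar lying flat on the table, 60 mm diameter, 30 mm high; point at its centre
- spray_can_mid (a point): bystander: spray can with red cap, 54 mm diameter, 160 mm high; point at its centre
- elbow: bystander: steel pipe elbow lying on the table, legs about 42 mm long, 32 mm thick; origin at its bend, on the table
- screwdriver: bystander: screwdriver lying on the table, 190 mm long; origin under its middle
Not all that is in view belongs to the job. Leave any green or purple look-alike of the part that bears red_bin2_center alone. Of the things like the part that bears blue_bin_center, leave any that is purple; of the rest the smaller one is meant.

How it is judged (in metres and radians):
At the end, for the whole second after the job is handed in: The blue bin is on the arrow side of the carousel with its centre within 12 mm (about 10 degrees) of the arrow's centre line, all four bins stand upright in their pockets, and the carousel is at rest (y of blue_bin_center in the frame of arrow between -0.012 and 0.012 m and x of blue_bin_center in the frame of arrow below -0.05 m and angular speed of carousel below 0.05 rad/s and z of each of blue_bin_center, red_bin1_center, red_bin2_center, red_bin3_center in the frame of carousel below 0.042 m and horizontal distance between blue_bin_center and carousel between 0.056 and 0.076 m and angle between each of blue_bin_center, red_bin1_center, red_bin2_center, red_bin3_center's own z axis and vertical below 0.12 rad and horizontal distance between red_bin1_center and carousel between 0.056 and 0.076 m and horizontal distance between red_bin2_center and carousel between 0.056 and 0.076 m and horizontal distance between red_bin3_center and carousel between 0.056 and 0.076 m); the robot touches nothing.
It fails at once if a bin is lifted out of its pocket or tipped (z of any of blue_bin_center, red_bin1_center, red_bin2_center, red_bin3_center in the frame of carousel above 0.046 m or angle between any of blue_bin_center, red_bin1_center, red_bin2_center, red_bin3_center's own z axis and vertical above 0.3 rad).
It fails at once if a bin itself is pushed or handled (more than 2 N) (contact force between any of the fingers, the arm and blue_bin above 2 N or contact force between any of the fingers, the arm and red_bin1 above 2 N or contact force between any of the fingers, the arm and red_bin2 above 2 N or contact force between any of the fingers, the arm and red_bin3 above 2 N).
It fails at once if the carousel is pushed roughly or its pegs are squeezed (more than 30 N) (contact force between the fingers and carousel above 30 N).
It fails at once if a bystander on the table is moved more than 15 mm (distance of any of coupling_mid, collar_mid, spray_can_mid, elbow, screwdriver from where it was at the start of the episode above 0.015 m).
It also fails if it takes over 48 s, if anything falls off the work surface, if the arm or the gripper's body presses on something with over 40 N, if the wrist force passes 120 N, or if a joint passes its speed limit or range.

## Robot

A 6-joint arm with a two-finger parallel gripper is mounted at the origin on the work surface. World frame = base frame: x ahead of the robot, y to its left, z up, the work surface at z = 0. Lengths are in mm, angles in rad, forces in N, time in s.
With the tool pointing down it reaches from about 350 to 875 mm from the base axis. Payload 4.2 kg.
Tool frame: the origin (TCP) lies midway between the tips of the shut fingers; the grasp point (between the pads) lies 19 mm behind it; y points along the fingers, x is the direction in which the jaws open and shut, and the axes are right-handed (so a half turn about y gives the same grasp; the last joint's range is limited). The gripper opens to 85 mm and grips with 20 to 120 N. Pads are 22 mm wide; open, the fingers measure 114 mm over their backs; the gripper's body (76 mm by 85 mm) begins 54 mm behind the grasp point. The pads swing forward as they close: fully open they stand 13 mm farther back than shut.
Start: joints at [1.575, 0.385, 0.008, 0, -1.194, -0.259], TCP at [157.501, 604.808, 200.112] pointing down, gripper open.
Joint ranges: [-3.14, 3.14], [-1.21, 2.06], [-1.07, 1.41], [-3.16, 2.05], [-2.99, -0.16], [-3.1, 3.1]. Speed limits (rad/s): [2.79, 2.79, 3.14, 3.14, 3.14, 3.14].

## Interface

Orientations are given as a unit quaternion [x, y, z, w].
In Python, from bench import read_state, get_image, job_done gives the robot as it stands.
- The arm moves only by the tool play_rows, never from a script. Its argument "series" is a list of rows, each a list of 7 numbers: the shift along the tool's x, y, z in m, then the turn, a rotation vector about the tool's x, y, z in rad, then the finger opening in m, from 0 to 0.0854. In form: [[x, y, z, wx, wy, wz, claw], ...]. A call has 1 to 10 rows; each row shifts and turns the pose as measured when the row begins, along the tool's axes as they then stand; what a row does not reach is not made up. A row lasts 1/10 s, in which the tool goes at most 50 mm and 8.59 degrees, less where a joint would pass 70% of its speed; a pose out of reach is approached as far as the arm can. A call with a gripper value outside its range is refused whole. The fingers move at their own pace and stop on an object; the grip force is fixed at half the most. Time passes only in rows, so rows that do not move let the fingers close. It gives the time, the measured TCP pose, the force and the opening at its end, in the units of the state.
- read_state(): the state, without advancing time (a new reading comes with each control period).
- get_image(name): name is "side" or "top"; returns a dict with "color" (480x640x3 uint8, red, green, blue), "intrinsics" (3x3 intrinsics, pixels), "origin" and "orientation" of the camera in the world. Camera axes: x right, y down, z forward; pixel columns grow to the right and rows downward; lengths in mm; the calibration is good to about 2 mm. A picture is of the moment at which its call begins. There is no depth.
- job_done(): hands the job in, once; it reports no verdict.
The state is a dict: "clock": time; "joints": joint angles; "joint_vel": joint speeds; "joint_efforts": joint torques, N m; "position": TCP position; "ee_rot": TCP orientation; "contact_force": force on the tool from outside, world axes, zero at the start; "wrist_torque": the same for the moment, N m; "gripper_width": finger opening in mm.
Only numpy, scipy, OpenCV 4.12 (cv2) and the standard library are available. Lean on these libraries where they do the work, as an engineer would, in place of code of your own. Each camera call takes 0.05 s, during which the arm holds its last target. There are 200 camera calls.

## Working session

There is one attempt and no reset: what is moved stays moved. The work goes in short steps, Python scripts to look and compute and a tool call to move; the robot and the scene stay as the last step left them, time stands still between calls to the robot, and variables do not carry over. Pictures are saved under pics/ and viewed, about 8 in all and at most 12, crops included, and the job is handed in when it is done.

Besides the shell and the picture viewer there is one more tool, called after "Call:" in YAML: its name, and indented under it one key for each argument. play_rows: Moves the arm, as the interface text tells. Its arguments: {"type":"object","properties":{"series":{"type":"array","items":{"type":"array","items":{"type":"number"}}}},"required":["series"]}

```bash
mkdir -p pics; cat > h.py <<'E'
import numpy as np, cv2
from scipy.spatial.transform import Rotation as R
from bench import read_state, get_image, job_done
def ray(im,u,v,z):
    K=np.array(im["intrinsics"]);d=R.from_quat(im["orientation"]).as_matrix()@np.linalg.inv(K)@[u,v,1]
    o=np.array(im["origin"]);return o+d*(z-o[2])/d[2]
def proj(im,p):
    K=np.array(im["intrinsics"]);c=K@(R.from_quat(im["orientation"]).as_matrix().T@(np.array(p)-im["origin"]));return c[:2]/c[2]
def save(im,n): cv2.imwrite(f"pics/{n}.png",im["color"][:,:,::-1])
E
python3 - <<'E'
from h import *
for n in("top","side"):
    im=get_image(n);save(im,n+"0");print(n,im["origin"],im["orientation"],im["intrinsics"])
print(read_state())
E
```

```text
top [ 378.25920487   48.36256652 1276.82357669] [-0.70028002  0.71254245 -0.02354189  0.03656399] [[477.2944706    0.         332.31176196]
 [  0.         477.2944706  235.87494457]
 [  0.           0.           1.        ]]
side [-228.81429616 1184.66378992 1281.51904347] [-0.24105798  0.88287604 -0.38660795  0.11382111] [[573.90748022   0.         317.68836923]
 [  0.         573.90748022 242.96290583]
 [  0.           0.           1.        ]]
{'clock': 0.1, 'joints': array([ 1.57458203e+00,  3.85487099e-01,  6.75104582e-03, -4.29040687e-04,
       -1.19401522e+00, -2.58604690e-01]), 'joint_vel': array([-0.00157675, -0.00185258,  0.00219234,  0.00150841, -0.00053619,
        0.0003413 ]), 'joint_efforts': array([-8.27712802e-05, -3.93317306e+01,  1.88930207e+01,  4.19803619e+00,
       -2.61017376e-03,  2.76044062e-06]), 'position': array([157.38239946, 604.24834257, 199.12295758]), 'ee_rot': array([ 0.43290266, -0.55905098,  0.55997633, -0.43183769]), 'contact_force': array([ 0.1825098 , -0.22422925,  0.50047926]), 'wrist_torque': array([-0.01385212,  0.02413801,  0.0021728 ]), 'gripper_width': 85.38485779092441}
```

View pics/top0.png

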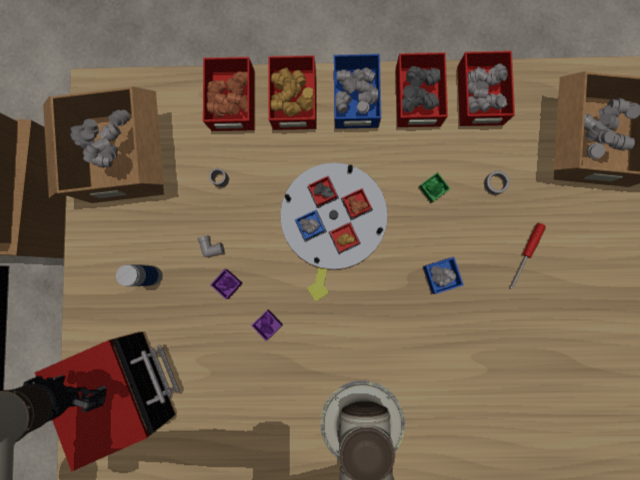

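View pics/side0.png

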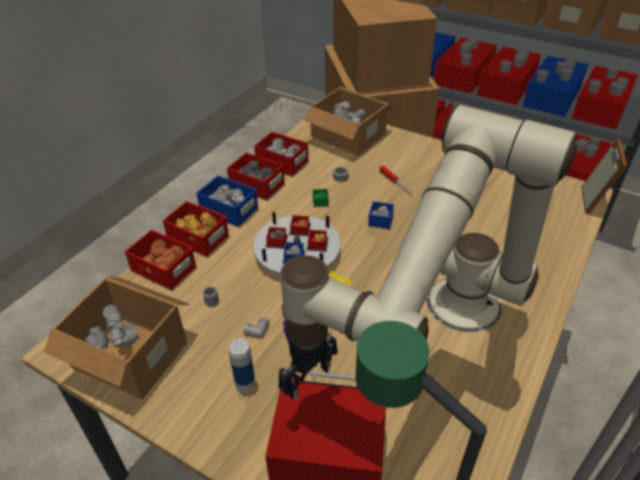

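The top view shows the carousel at about (333,215), with the arrow tip at (318,298). There are three blue candidates: the bin on the disc at (310,225), a larger loose one at (443,275), and a large storage bin at (357,90). The smaller one, on the disc, fits. I'll measure and confirm it in a crop.

```bash
cat >> h.py <<'E'
def blobs(m,amin,amax=1e9):
    n,l,s,c=cv2.connectedComponentsWithStats(m.astype(np.uint8));return [(c[i],s[i]) for i in range(1,n) if amin<=s[i][4]<=amax]
def measure(im,verbose=True):
    hsv=cv2.cvtColor(im["color"],cv2.COLOR_RGB2HSV);H,S,V=[hsv[...,i].astype(int) for i in range(3)]
    yy,xx=np.mgrid[:480,:640]; near=np.hypot(xx-333,yy-216)<56
    out={}
    ye=(H>24)&(H<36)&(S>130)&(V>90)&(yy>262)&(yy<310)&(abs(xx-320)<25)
    out["yellow"]=ye
    out["blue"]=(H>100)&(H<125)&(S>110)&near
    out["red"]=((H<6)|(H>174))&(S>150)&near
    out["dark"]=(V<50)&near
    out["disc"]=(S<45)&(V>110)&near
    return out
E
python3 - <<'E'
from h import *
im=get_image("top");m=measure(im)
print("dark")
for c,s in blobs(m["dark"],8): print(c.round(1),s[2:],ray(im,*c,90)[:2].round(1))
ys,xs=np.nonzero(m["yellow"]);P=np.array([ray(im,u,v,8)[:2] for u,v in zip(xs,ys)])
print("yellow",len(P),xs.mean(),ys.mean(),P.mean(0),P.min(0),P.max(0))
for k in("blue","red"):
  for c,s in blobs(m[k],40): 
    print(k,c.round(1),s,)
ys,xs=np.nonzero(m["disc"]);pts=np.c_[xs,ys]
hull=cv2.convexHull(pts.astype(np.int32));e=cv2.fitEllipse(hull);print("disc",e,ray(im,*e[0],45))
cnt,_=cv2.findContours((m["blue"]*255).astype(np.uint8),0,2)
r=cv2.minAreaRect(max(cnt,key=len));print("bluerect",r,ray(im,*r[0],83))
crop=im["color"][145:310,215:475,::-1];cv2.imwrite("pics/c1.png",cv2.resize(crop,None,fx=3,fy=3,interpolation=2))
E
```

```text
dark
[349.6 168.7] [ 4  8 26] [648.9  23. ]
[287.2 197.3] [ 5  6 23] [579.1 181.4]
[329.3 200.5] [ 8  4 11] [569.   75.6]
[379.2 230.4] [ 5  6 22] [491.2 -47.7]
[316.4 259.8] [ 4  5 16] [420.7 109.9]
yellow 261 318.71264367816093 284.8582375478927 [357.21093231 108.99846861] [320.10052073  87.35596053] [401.72785634 137.48804651]
blue [310.5 225. ] [296 211  29  29 283]
red [322.  191.2] [309 177  28  29 274]
red [356.1 202.2] [343 189  28  28 283]
red [344. 236.] [331 223  28  28 301]
disc ((333.4075012207031, 215.37680053710938), (106.51625061035156, 107.12610626220703), 73.10578155517578) [536.88818804  66.46625892  45.        ]
bluerect ((309.864990234375, 224.99636840820312), (22.594165802001953, 22.231691360473633), 64.98310089111328) [508.72715686 125.59120973  83.        ]
```

View pics/c1.png

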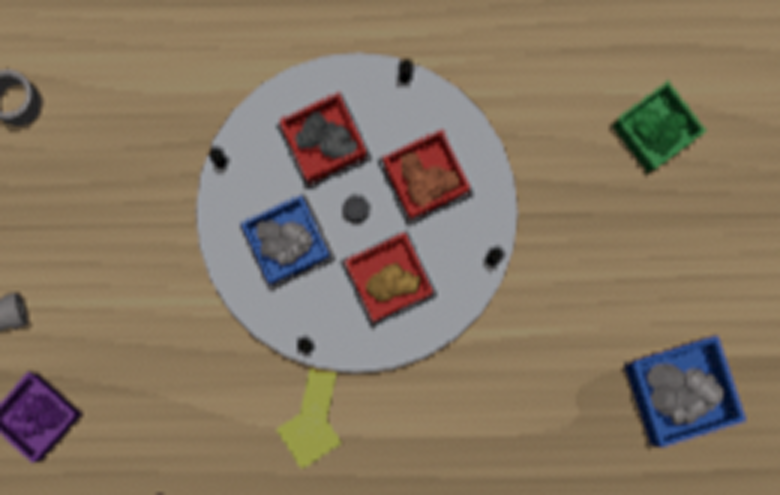

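The crop confirms the small blue bin on the disc, at 65 mm radius (expected 66). It is smaller than the loose blue one. The pegs are consistent at 125 mm from about (536,66.5). Blue is at about 115° and the arrow at about 167°, so the carousel must turn about +52°. I'll push the front peg (420,110) towards −y.

```bash
python3 - <<'E'
from h import *
s=read_state();M=R.from_quat(s["ee_rot"]).as_matrix();print(M.round(3))
im=get_image("top");m=measure(im)
ys,xs=np.nonzero(m["yellow"]);P=np.array([ray(im,u,v,8)[:2] for u,v in zip(xs,ys)])
C=np.array([536,66.5]);d=P-C;r=np.hypot(*d.T);a=np.degrees(np.arctan2(d[:,1],d[:,0]))%360
print("arrow tip r",r.max(),"mean ang",a.mean(),[ (k,a[(r>k)&(r<=k+20)].mean().round(1)) for k in range(140,230,20) if ((r>k)&(r<=k+20)).any()])
for n,g in {"yawrot to world":0}.items():
  print("tool shift for +x,+y,+z world:",M.T[:, 0].round(3),M.T[:,1].round(3),M.T[:,2].round(3))
E
```

```text
[[-0.252 -0.     0.968]
 [-0.968 -0.002 -0.252]
 [ 0.002 -1.     0.   ]]
arrow tip r 222.19074643589258 mean ang 166.5799194909521 [(140, np.float64(166.4)), (160, np.float64(166.5)), (180, np.float64(166.8)), (200, np.float64(166.5)), (220, np.float64(166.5))]
tool shift for +x,+y,+z world: [-0.252 -0.     0.968] [-0.968 -0.002 -0.252] [ 0.002 -1.     0.   ]
```

Call:
play_rows:
  series:
    - [0,-0.03,0,0,-0.128,0,0]
    - [0,-0.03,0,0,-0.127,0,0]
    - [0.02,0,0.02,0,0,0,0]
    - [0.04,0,0.024,0,0,0,0]
    - [0.04,0,0.024,0,0,0,0]
    - [0.04,0,0.024,0,0,0,0]
    - [0.04,0,0.024,0,0,0,0]
    - [0.04,0,0.024,0,0,0,0]
    - [0.04,0,0.024,0,0,0,0]
    - [0.04,0,0.024,0,0,0,0]

```text
clock: 1.2
position: [351.8, 299.2, 259.2]
ee_rot: [0.507, -0.493, 0.496, -0.503]
contact_force: [-0.1, -0.2, -0.4]
gripper_width: 0.1
```

Call:
play_rows:
  series:
    - [0.04,0,0.02,0,0,0,0]
    - [0.04,0,0.02,0,0,0,0]
    - [0.035,0,0.016,0,0,0,0]
    - [0.02,0,0.008,0,0,0,0]
    - [0.005,0.03,0,0,0,0,0]
    - [0,0.04,0,0,0,0,0]
    - [0,0.03,0,0,0,0,0]
    - [0,0,0,0,0,0,0]

```text
clock: 2.0
position: [422.7, 147.9, 159.3]
ee_rot: [-0.502, 0.496, -0.499, 0.503]
contact_force: [-0.6, 0.5, -0.3]
gripper_width: -0.1
```

Call:
play_rows:
  series:
    - [-0.006,0.03,-0.002,0,0,0,0]
    - [0,0.02,0,0,0,0,0]
    - [0,0,0,0,0,0,0]

```text
clock: 2.3
position: [423.6, 155.6, 111.9]
ee_rot: [-0.501, 0.494, -0.5, 0.505]
contact_force: [0.3, -0.4, 0.2]
gripper_width: 0.1
```

```bash
python3 - <<'E'
from h import *
a=get_image("side");b=get_image("top")
u=proj(a,[420,110,90]).astype(int);print(u,read_state()["position"],proj(b,[420,110,90]))
A=cv2.resize(a["color"][180:330,210:410,::-1],(800,600),interpolation=2)[:,:400*2]
B=cv2.resize(b["color"][150:450,240:440,::-1],(400,600),interpolation=2)
cv2.imwrite("pics/d1.png",cv2.resize(np.hstack([A,B]),(800,400)))
E
```

```text
[321 253] [425.08746163 156.55938044 113.93783748] [316.38885485 260.05247806]
```

View pics/d1.png

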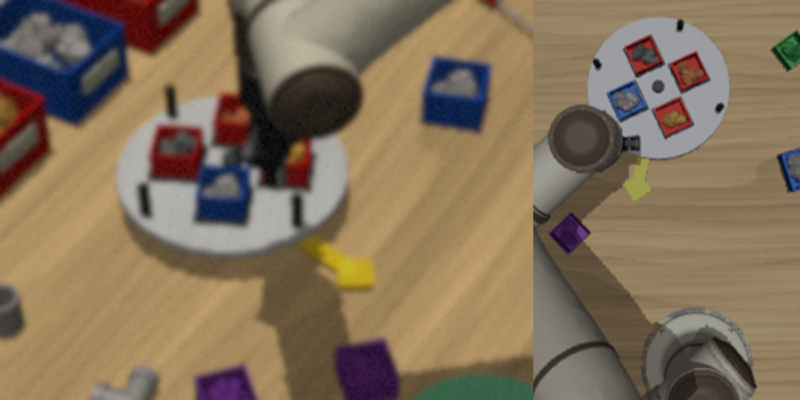

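```bash
python3 - <<'E'
from h import *
a=get_image("side");b=get_image("top");s=read_state();p=s["position"];y=R.from_quat(s["ee_rot"]).as_matrix()[:,1]
print(p,y.round(3))
for h in (0,40,80,130): q=p-y*h; print(h,proj(a,q),proj(b,q))
B=cv2.resize(b["color"][225:285,260:340,::-1],(400,300),interpolation=2)
A=cv2.resize(a["color"][190:280,270:370,::-1],(400,360),interpolation=2)[:300]
cv2.imwrite("pics/d2.png",np.hstack([A,B]))
E
```

```text
[425.28679565 156.74661106 114.29497417] [ 0.015  0.003 -1.   ]
0 [312.20762631 256.17543866] [296.68735831 257.87183188]
40 [312.12296076 246.23447483] [295.16149171 257.47172519]
80 [312.03547864 235.96280429] [293.52332683 257.04217208]
130 [311.92194652 222.63248551] [291.29790439 256.45863063]
```

View pics/d2.png

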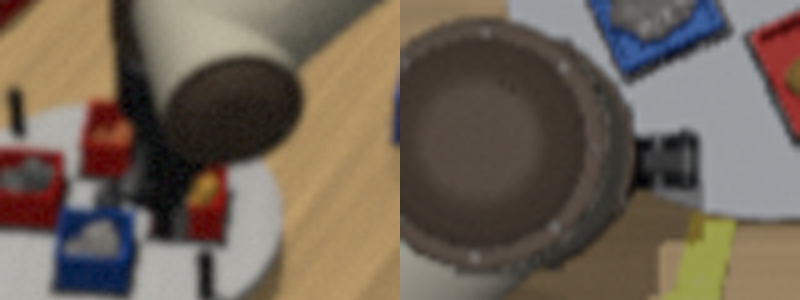

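```bash
python3 - <<'E'
from h import *
a=get_image("side");b=get_image("top");s=read_state();print(s["gripper_width"],s["position"],s["joints"].round(3))
for z in (60,80,100,120,140,160,200): print(z,ray(a,311,249.5,z)[:2].round(0),ray(b,313,257,z)[:2].round(0),ray(b,319,257,z)[:2].round(0))
for p in ([425,100,127],[425,213,127],[425,142,114],[425,100,180]): print(p,proj(a,p),proj(b,p))
cv2.imwrite("pics/d3.png",cv2.resize(a["color"][190:310,250:410,::-1],(800,600),interpolation=cv2.INTER_CUBIC))
E
```

```text
-0.05400153630746411 [424.94076103 156.48500063 113.91035101] [ 0.719  0.174 -0.537  0.01  -0.846  0.857]
60 [475.  85.] [429. 120.] [429. 105.]
80 [463. 103.] [428. 119.] [428. 104.]
100 [452. 121.] [427. 118.] [427. 103.]
120 [440. 139.] [426. 117.] [426. 102.]
140 [429. 157.] [426. 115.] [425. 101.]
160 [417. 175.] [425. 114.] [425. 100.]
200 [394. 211.] [423. 112.] [423.  98.]
[425, 100, 127] [322.07578584 241.74741068] [319.70177513 257.37889944]
[425, 213, 127] [301.98727985 264.78345356] [272.9352215  258.18914335]
[425, 142, 114] [314.88559034 253.29071305] [302.73647015 257.88957804]
[425, 100, 180] [321.9048643  228.35148285] [318.65413579 256.45984339]
```

View pics/d3.png

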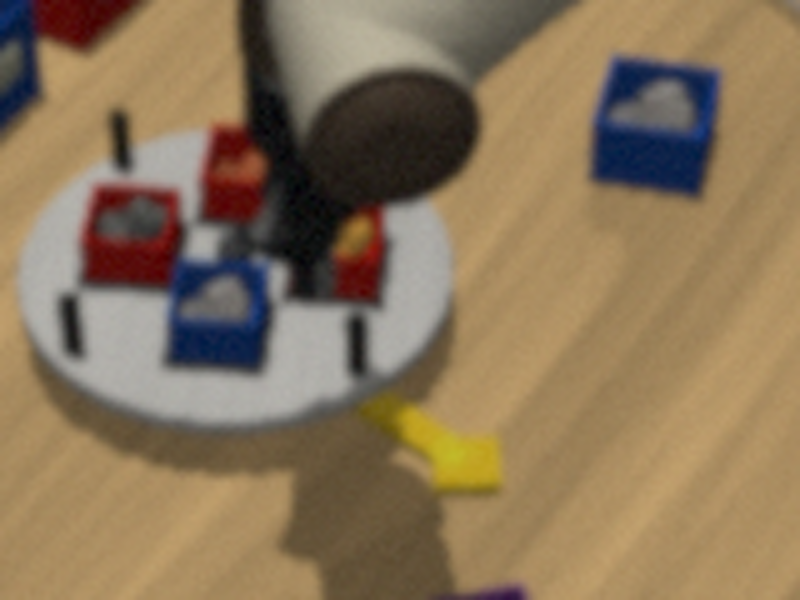

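The peg top is where I predicted, at about (321,253), but the fingertips look roughly 25 mm higher than the reported TCP (row 249 against 256). I'll descend and check again before pushing.

Call:
play_rows:
  series:
    - [0,0.025,0,0,0,0,0]
    - [0,0.018,0,0,0,0,0]
    - [0,0.008,0,0,0,0,0]
    - [0,0,0,0,0,0,0]

```text
clock: 3.0
position: [428.7, 158.8, 65.8]
ee_rot: [-0.495, 0.493, -0.5, 0.511]
contact_force: [-0.2, -0.7, 0.4]
gripper_width: 0.2
```

```bash
python3 - <<'E'
from h import *
a=get_image("side");s=read_state();p=s["position"];print(p,s["contact_force"].round(1))
for h in (0,20,40): print(h,proj(a,p+[0,0,h]))
cv2.imwrite("pics/d4.png",cv2.resize(a["color"][220:295,270:370,::-1],(800,600),interpolation=cv2.INTER_CUBIC))
E
```

```text
[429.15924445 159.10523014  66.43412076] [-0.3 -0.3  0.2]
0 [311.03031123 267.73530723]
20 [310.87941134 262.9680215 ]
40 [310.72610302 258.12464744]
```

View pics/d4.png

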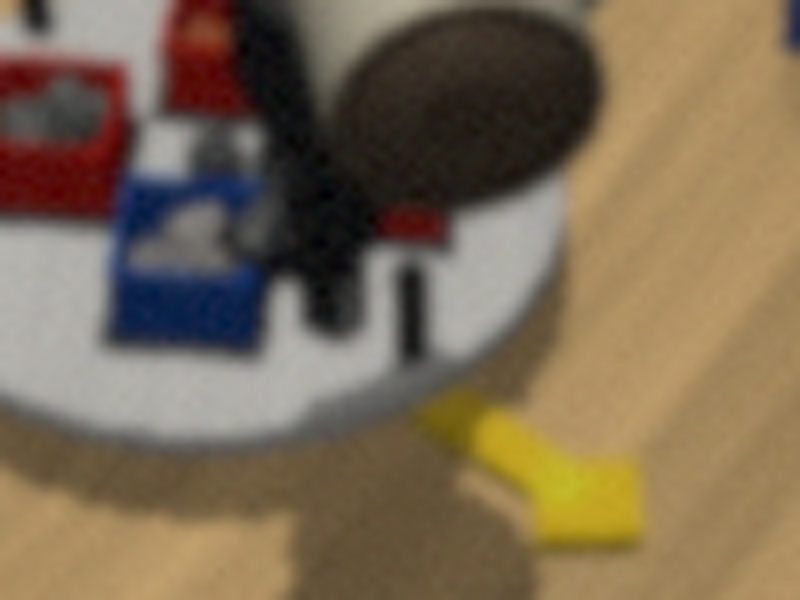

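```bash
python3 - <<'E'
from h import *
a=get_image("side")
for z in (200,213,225,240):
  for sgn in(1,-1): print(z,sgn,proj(a,[157.4+sgn*.252*50,604.2+sgn*.968*50,z]).round(0))
i=cv2.imread("pics/side0.png");cv2.imwrite("pics/e1.png",cv2.resize(i[320:410,260:380],(800,600),interpolation=cv2.INTER_CUBIC))
E
```

```text
200 1 [293. 409.]
200 -1 [326. 380.]
213 1 [292. 405.]
213 -1 [326. 377.]
225 1 [292. 402.]
225 -1 [326. 374.]
240 1 [292. 398.]
240 -1 [326. 370.]
```

View pics/e1.png

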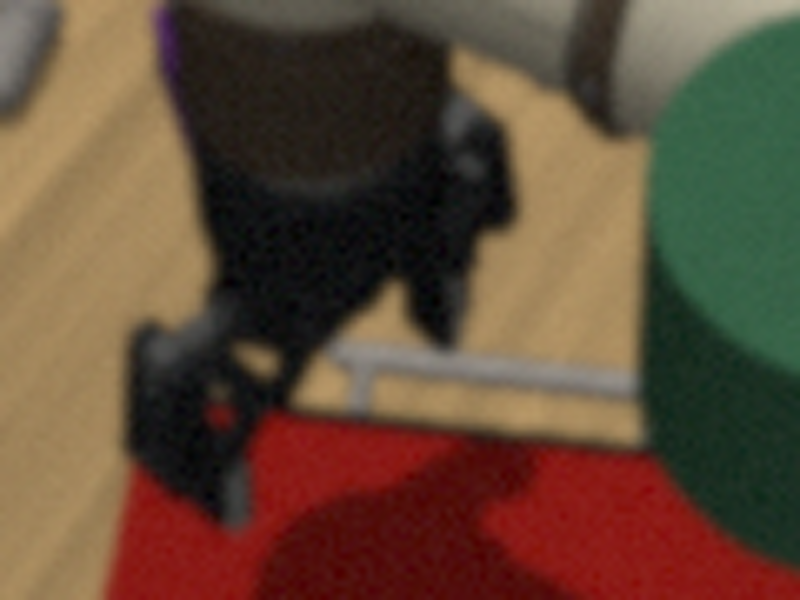

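Same pattern in the start picture: the tips sit about 20 mm above the stated TCP along the tool axis. A stated z of 52 is safe either way: clear of the disc at 45 and overlapping the peg, whose top is at 90. I'll go there, then approach the peg gently.

Call:
play_rows:
  series:
    - [0,0.007,-0.005,0,0,0,0]
    - [0,0.007,-0.005,0,0,0,0]
    - [0.005,0,0,0,0,0,0]
    - [0.008,0,0,0,0,0,0]
    - [0.004,0,0,0,0,0,0]
    - [0,0,0,0,0,0,0]

```text
clock: 3.7
position: [420.0, 141.7, 53.3]
ee_rot: [-0.493, 0.493, -0.5, 0.514]
contact_force: [0.4, 0.5, 1.0]
gripper_width: 0.0
```

```bash
python3 - <<'E'
from h import *
a=get_image("side");b=get_image("top");s=read_state();p=s["position"];print(p,s["contact_force"].round(1),R.from_quat(s["ee_rot"]).as_matrix().round(3));save(b,"t5")
A=cv2.resize(a["color"][220:295,270:370,::-1],(400,300),interpolation=cv2.INTER_CUBIC)
B=cv2.resize(b["color"][225:285,260:340,::-1],(400,300),interpolation=cv2.INTER_CUBIC)
cv2.imwrite("pics/f1.png",np.hstack([A,B]))
E
```

```text
[420.2173734  142.20937354  53.33856273] [-0.1  0.6  1. ] [[ 0.014  0.028  1.   ]
 [-1.     0.014  0.013]
 [-0.013 -1.     0.029]]
```

View pics/f1.png

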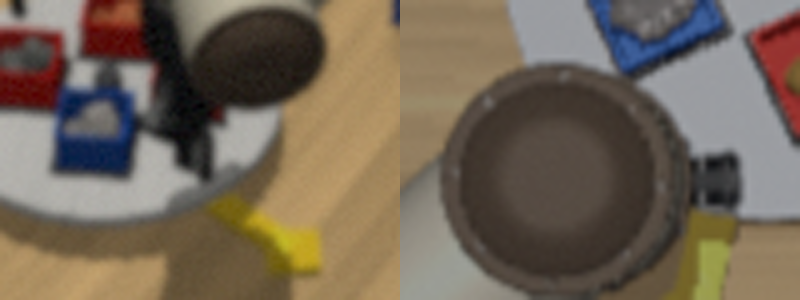

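Call:
play_rows:
  series:
    - [0.003,0,-0.001,-0.028,0,-0.014,0]
    - [0.003,0,-0.001,0,0,0,0]
    - [0.004,0,-0.001,0,0,0,0]
    - [0.004,0,-0.001,0,0,0,0]
    - [0.005,0,-0.001,0,0,0,0]
    - [0.005,0,-0.001,0,0,0,0]
    - [0.005,0,0,0,0,0,0]

```text
clock: 4.5
position: [414.0, 112.1, 53.5]
ee_rot: [-0.503, 0.496, -0.497, 0.504]
contact_force: [-1.6, 1.7, 0.4]
gripper_width: 0.1
```

```bash
cat >> h.py <<'E'
def status():
    b=get_image("top");s=read_state();m=measure(b)
    print(s["clock"],s["position"].round(1),"F",s["contact_force"].round(1));print(R.from_quat(s["ee_rot"]).as_matrix()[:,1].round(3))
    C=np.array([536,66.5])
    for k,z in(("blue",83),("red",83),("dark",90)):
        for c,st in blobs(m[k],12 if k=="dark" else 100):
            d=ray(b,*c,z)[:2]-C; r=np.hypot(*d)
            if k!="dark" or 112<r<138: print(k,c.round(1),st[4],"r",r.round(0),"ang",round(float(np.degrees(np.arctan2(d[1],d[0])))%360,1))
    return b
E
python3 -c "from h import *;status()"
```

```text
4.55 [413.8 111.4  53.4] F [-0.3 -0.5 -1.1]
[ 0.001  0.001 -1.   ]
blue [312.3 224.4] 229 r 59.0 ang 116.1
red [319.8 192.5] 280 r 64.0 ang 30.9
red [354.6 200.2] 282 r 64.0 ang 301.5
red [345.7 235.1] 304 r 62.0 ang 209.3
dark [345.4 167.2] 25 r 122.0 ang 344.3
dark [286.  201.8] 23 r 122.0 ang 74.9
dark [380.6 225.9] 19 r 123.0 ang 254.1
dark [335.2 258.6] 12 r 113.0 ang 181.8
dark [335.5 265. ] 16 r 129.0 ang 181.7
```

Call:
play_rows:
  series:
    - [0.006,0,-0.001,0,0,0,0]
    - [0.006,0,-0.001,0,0,0,0]
    - [0.006,0,0,0,0,0,0]
    - [0.006,0,0,0,0,0,0]
    - [0.006,0,0,0,0,0,0]
    - [0.006,0,0.001,0,0,0,0]
    - [0.006,0,0.001,0,0,0,0]
    - [0.006,0,0.001,0,0,0,0]
    - [0.006,0,0.001,0,0,0,0]
    - [0.005,0,0.001,0,0,0,0]

```text
clock: 5.55
position: [417.4, 46.9, 53.3]
ee_rot: [-0.503, 0.497, -0.497, 0.503]
contact_force: [-0.6, 0.6, 0.1]
gripper_width: -0.1
```

```bash
python3 -c "from h import *;status()"
```

```text
5.6 [417.4  46.5  53.2] F [-0.2 -0.4  0.2]
[ 0.  0. -1.]
blue [317.9 232. ] 186 r 60.0 ang 139.2
red [344.8 191. ] 297 r 65.0 ang 332.1
red [310.3 202.6] 266 r 65.0 ang 62.6
red [354.5 224.8] 275 r 60.0 ang 241.6
dark [319.9 167.4] 27 r 122.0 ang 14.9
dark [380.  200.5] 22 r 122.0 ang 284.4
dark [286.  227.1] 20 r 123.0 ang 105.2
```

Call:
play_rows:
  series:
    - [0.005,0,0.001,0,0,0,0]
    - [0.005,0,0.002,0,0,0,0]
    - [0.005,0,0.002,0,0,0,0]
    - [0.004,0,0.002,0,0,0,0]
    - [0.004,0,0.002,0,0,0,0]
    - [0.003,0,0.002,0,0,0,0]
    - [0.002,0,0.001,0,0,0,0]
    - [0.001,0,0,0,0,0,0]

```text
clock: 6.4
position: [431.5, 15.1, 53.2]
ee_rot: [-0.503, 0.497, -0.497, 0.503]
contact_force: [0.5, 1.0, -0.9]
gripper_width: -0.5
```

```bash
python3 -c "from h import *;status()"
```

```text
6.45 [431.5  15.   53.3] F [0.3 0.2 0.5]
[ 0.001  0.    -1.   ]
blue [325.1 232.6] 155 r 52.0 ang 155.9
red [337.6 188.7] 291 r 65.0 ang 349.0
red [307.6 209.2] 266 r 66.0 ang 78.6
red [352.9 215.9] 170 r 50.0 ang 263.0
dark [307.5 173. ] 24 r 122.0 ang 31.1
dark [374.5 188.1] 23 r 122.0 ang 300.6
dark [291.6 239.8] 18 r 123.0 ang 121.6
```

The pegs put the bin at about 166.1°, against the arrow at 166.6°. I'll back off.

Call:
play_rows:
  series:
    - [-0.004,0,-0.001,0,0,0,0]
    - [-0.005,0,-0.002,0,0,0,0]
    - [-0.002,0,-0.02,0,0,0,0]
    - [0,0,-0.02,0,0,0,0]
    - [0,-0.03,-0.01,0,0,0,0]
    - [0,-0.04,0,0,0,0,0]
    - [0,-0.045,0,0,0,0,0]
    - [-0.045,-0.02,0,0,0,0,0]
    - [-0.045,0,0,0,0,0,0]
    - [-0.045,0,0,0,0,0,0]

```text
clock: 7.45
position: [371.5, 162.8, 193.7]
ee_rot: [-0.501, 0.499, -0.498, 0.502]
contact_force: [1.3, -0.4, -0.1]
gripper_width: 0.2
```

Call:
play_rows:
  series:
    - [-0.045,0,0,0,0,0,0]
    - [-0.045,0,0,0,0,0,0]
    - [-0.02,0,0,0,0,0,0]
    - [0,0,0,0,0,0,0]
    - [0,0,0,0,0,0,0]

```text
clock: 7.95
position: [367.5, 283.3, 194.8]
ee_rot: [-0.502, 0.496, -0.496, 0.505]
contact_force: [-0.6, -0.7, -0.3]
gripper_width: 0.1
```

```bash
python3 - <<'E'
from h import *
b=status();m=measure(b)
cv2.imwrite("pics/g1.png",cv2.resize(b["color"][145:325,190:450,::-1],None,fx=3,fy=3,interpolation=2))
ys,xs=np.nonzero(m["yellow"]);P=np.array([ray(b,u,v,8)[:2] for u,v in zip(xs,ys)]);d=P-[536,66.5];print(len(P),np.degrees(np.arctan2(d[:,1],d[:,0])).mean())
E
```

```text
8.0 [367.7 283.  194.8] F [-0.4  0.2 -0.4]
[ 0.002  0.004 -1.   ]
blue [327.3 238.6] 292 r 64.0 ang 165.9
red [337.8 188.8] 298 r 65.0 ang 348.7
red [307.6 209.2] 265 r 65.0 ang 78.6
red [357.4 219.8] 313 r 63.0 ang 254.9
dark [307.5 173. ] 24 r 122.0 ang 31.1
dark [374.5 188.1] 23 r 122.0 ang 300.6
dark [291.6 239.8] 18 r 123.0 ang 121.6
dark [359.  255.4] 17 r 123.0 ang 210.5
258 166.56613074962925
```

View pics/g1.png

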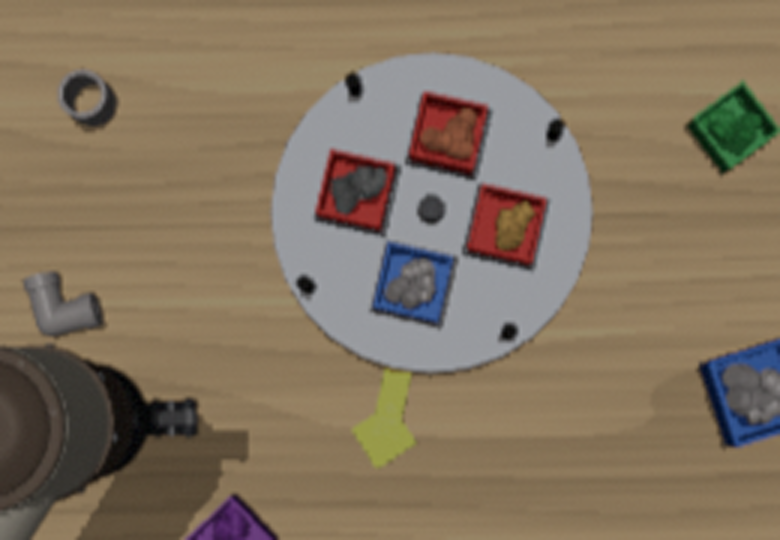

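The blue bin, at about (327,238), sits on the arrow line: 165.9° against 166.6°, under 1 mm off. All four bins are in their pockets and the arm is clear, so I'm handing in.

```bash
python3 -c "from h import *;print(read_state()['joint_vel'].round(3));job_done()"
```

```text
[-0.022 -0.013 -0.006 -0.    -0.001  0.002]
the job is handed in; nothing more can be done
```

I pushed the front peg round by about 52° with the shut fingers, backed the arm clear and handed the job in at about 8 s of the 48 s allowed.

**Final position:** the last top view put the blue bin at 165.9° and the arrow at 166.6°, which is about 1 mm off its line against 12 mm allowed. The four pegs agreed to about 1°.

**Bins and carousel:** all four bins were in their pockets. The pegs read the same angles before and after I backed off, so the carousel was at rest.

**Forces and bystanders:** the tool force readings I took stayed within about 2.5 N. The bystanders in the last crop (collar or coupling, elbow) looked undisturbed. I did not re-measure them, and the can and screwdriver were outside that crop.

**Disagreement:** in the side view the fingertips looked about 20–25 mm higher than the reported tool position. I chose a pushing height (reported z of 53 mm) that was safe either way, and never found the cause.

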